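Make room for the long kiln post in the post tote

TASK

The longest square kiln post lies on the bench and does not fit into the empty compartment of the wooden tote. Slide the tote's divider towards the short post that is already in there, far enough that the long one has room, then set the long post down (do not drop it) flat on the floor of that enlarged compartment. The short post must stay lying flat in its own compartment on the other side of the divider.

Things in the scene. Friction and masses are not known exactly. Their poses are not given: they have to be found in the camera images.
- tote: Open wooden tote fixed to the bench, 130 (its x) by 340 (y) by 45 mm high, walls 10, floor 8 mm thick; inside 110 by 320 mm. Origin: centre of its underside, on the bench; y lengthwise, z up; yaw up to about 10 degrees either way. A divider across it leaves an empty compartment at the +y end and one at the -y end that holds the short post.
- divider_tab (a point): Centre of the tab on the tote's sliding divider, 62 mm above the bench. The plywood divider is 12 mm thick (tote y), spans the tote, level with its rims; the tab, as thick, 60 mm wide (tote x), rises to 77 mm above the bench. Slides only along tote y, 80 mm to -y and 95 mm to +y of the tote's middle, 2 N friction, stays where left. Starts 35 to 85 mm to +y of the middle. Axes as the tote's.
- long_post_center (a point): Centre (half-way up and along) of the long kiln post: cream fired-clay square bar, 30 by 30 by 150 mm, long along its y, 220 to 350 g, lying on the bench between robot and tote, its y within about 20 degrees of the room's y. The other posts on the bench, a square one 95 mm long and an upright round tube, are not to be used.
- short_post_center (a point): Centre of the short kiln post: the same clay, 30 by 30 mm, 70 mm long along its y, loose, lying flat lengthwise in the -y compartment with its outer end about 2 to 12 mm from the tote's -y end wall. Axes: y along its length, z up.

How it is judged:
On the way:
1. the divider has been slid so far that the +y compartment is longer than the long post (y of divider_tab in the frame of tote below 0.003 m), for 0.2 s.
At the end, for the whole second after the job is handed in: The divider stands where the +y compartment is longer than the long post; the long post lies still and flat (within 5 degrees, centre within 7 mm of its lying height) on the floor of the +y compartment, and the short post lies likewise flat on the floor of the -y compartment (y of divider_tab in the frame of tote below 0.006 m and y of long_post_center in the frame of tote between 0 and 0.092 m and x of long_post_center in the frame of tote between -0.05 and 0.05 m and z of each of long_post_center, short_post_center in the frame of tote below 0.03 m and angle between each of long_post_center, short_post_center's own y axis and vertical above 1.47 rad and y of short_post_center in the frame of tote between -0.132 and -0.05 m and x of short_post_center in the frame of tote between -0.05 and 0.05 m and linear speed of long_post below 0.02 m/s); the robot touches nothing.
It fails at once if the long post is dropped: it falls freely by more than about 25 mm (linear speed of long_post above 0.7 m/s and contact force between the fingers and long_post below 0.2 N).
It also fails if it takes over 51 s, if anything falls off the work surface, if the arm or the gripper's body presses on something with over 40 N, if the wrist force passes 120 N, or if a joint passes its speed limit or range.

ROBOT

A 7-joint arm with a two-finger parallel gripper is mounted at the origin on the work surface. World frame = base frame: x ahead of the robot, y to its left, z up, the work surface at z = 0. Lengths are in m, angles in rad, forces in N, time in s.
With the tool pointing down it reaches from about 0.425 to 0.925 m from the base axis. Payload 6.8 kg.
Tool frame: the origin (TCP) lies at the very end of the fingers, on their centre line; the grasp point (between the pads) lies bot.grip_point_offset behind it (bot.grip_point_offset is the distance from the TCP to the grasp point, in m); z points along the fingers, y is the line along which they close (so a half turn about z gives the same grasp; the last joint's range is limited). The gripper opens to 85 mm and grips with 20 to 120 N. Pads are 22 mm wide; open, the fingers measure 114 mm over their backs; the gripper's body (76 mm by 85 mm) begins 54 mm behind the grasp point. The pads swing forward as they close: fully open they stand 13 mm farther back than shut.
Start: joints at [-1.254, 0.477, 0.022, 1.555, -0.011, 1.109, -0.083], TCP at [0.278, 0.615, 0.231] pointing down, gripper open.
Joint ranges: [-2.96, 2.96], [-0.34, 2.1], [-1.41, 1.46], [0.24, 2.44], [-1.37, 4.51], [0.17, 1.92], [-2.96, 2.96]. Speed limits (rad/s): [2.39, 2.39, 3.14, 3.14, 3.14, 3.14, 3.14].

INTERFACE

Orientations are given as a unit quaternion [w, x, y, z].
In Python, from station import bot, imaging gives the robot as it stands. The module is installed in compiled form; this text tells all that it offers.
- The arm moves only by the tool carry_out, never from a script. Its argument "targets" is one flat list of numbers, 5 for each row, row after row: the closure in counts, from 0 (fully open) to 255 (shut), then the shift along the world's x, y, z in mm, then the turn about the world's z in degrees. A call has 1 to 20 rows; each row shifts and turns the commanded pose from where the row before left it; what a row does not reach is not made up. A row lasts 1/10 s, in which the tool goes at most 50 mm and 8.59 degrees, less where a joint would pass 70% of its speed; a pose out of reach is approached as far as the arm can. A call is refused whole if a number of a shift passes 50 or a number of a turn 8.59, either way. A call with a gripper value outside its range is refused whole. The fingers move at their own pace and stop on an object; "newtons" is the grip in N (left out, the last holds). Time passes only in rows, so rows that do not move let the fingers close. It gives the time, the measured TCP pose, the force, the opening and the grip force at its end, in the units of the state.
- bot.get_obs(): the state, without advancing time (a new reading comes with each control period).
- imaging.read_camera(name): name is "scene" or "top" or "wrist"; returns a dict with "frame" (420x560x3 uint8, red, green, blue), "fov_y" (degrees; the focal length in pixels is half the picture's height over the tangent of half this angle, whatever the lens; pixels are square), "cx", "cy" (the principal point, pixels), "pose" (4x4, takes a point from camera to world coordinates); the wrist camera has in their place "tool_from_camera" (4x4, takes a point from camera to tool coordinates, whose origin is the TCP and whose axes are the flange's). Camera axes: x right, y up, looking along -z (the intrinsics and any distortion apply to the point x, -y, -z); pixel columns grow to the right and rows downward; lengths in m; the calibration is good to about 2 mm. A picture is of the moment at which its call begins: read the wrist's pose just before it. There is no depth.
- bot.hand_in(): hands the job in; it is judged then, once.
The state is a dict: "t": time; "q": joint angles; "joint_vel": joint speeds; "joint_torque": joint torques, N m; "eef_pos": TCP position; "tool_rot": TCP orientation; "contact_force": force on the tool from outside, world axes, zero at the start; "torque": the same for the moment, N m; "gripper_width": opening from 0.0 (shut) to 1.0 (fully open); "grasp_force": force on a finger pad.
Only numpy, scipy, OpenCV 4.12 (cv2) and the standard library are available. Lean on these libraries where they do the work, as an engineer would, in place of code of your own. Each camera call takes 0.05 s, during which the arm holds its last target. There are 200 camera calls.

## Working session

There is one attempt and no reset: what is moved stays moved. The work goes in short steps, Python scripts to look and compute and a tool call to move; the robot and the scene stay as the last step left them, time stands still between calls to the robot, and variables do not carry over. Pictures are saved under pics/ and viewed, at most 10 in all, crops included, and the job is handed in when it is done.

Besides the shell and the picture viewer there is one more tool, called as name(argument=value, ...), one argument or row to a line, values as JSON. carry_out: Moves the arm, as the interface text tells. Its arguments: {"type":"object","properties":{"targets":{"type":"array","items":{"type":"number"}},"newtons":{"type":"number"}},"required":["targets"]}

```bash
mkdir -p pics; cat > h.py <<'E'
import numpy as np, cv2
from station import bot, imaging
def ray(c,uv,pose=None):
    h=c["frame"].shape[0]; f=h/2/np.tan(np.radians(c["fov_y"])/2)
    P=c["pose"] if pose is None else pose
    d=P[:3,:3]@np.array([(uv[0]-c["cx"])/f,-(uv[1]-c["cy"])/f,-1.0]); return P[:3,3],d
def plane(c,uv,z,pose=None):
    o,d=ray(c,uv,pose); return o+d*(z-o[2])/d[2]
E
python3 - <<'E'
from h import *
ims=[]
for n in("scene","top"):
    c=imaging.read_camera(n); print(n,{k:v for k,v in c.items() if k!="frame"})
    cv2.imwrite(f"pics/{n}0.png",c["frame"][:,:,::-1])
print(bot.get_obs(),bot.grip_point_offset)
E
```

```text
scene {'fov_y': 48.717401817232385, 'cx': 277.06363905999126, 'cy': 212.0908999921306, 'pose': array([[-0.4992235 , -0.62339404,  0.60179379,  1.00240243],
       [ 0.86645059, -0.3541401 ,  0.35192067,  0.25394312],
       [-0.00626594,  0.69711165,  0.7169352 ,  0.59188202],
       [ 0.        ,  0.        ,  0.        ,  1.        ]])}
top {'fov_y': 56.620533361990006, 'cx': 286.75732013614555, 'cy': 215.2507278951963, 'pose': array([[-0.02956311,  0.99773457, -0.06042978,  0.48782701],
       [-0.99941022, -0.02844785,  0.01923344,  0.01392126],
       [ 0.01747077,  0.06096274,  0.99798713,  0.7445818 ],
       [ 0.        ,  0.        ,  0.        ,  1.        ]])}
{'t': 0.1, 'q': array([-1.25410836,  0.47775936,  0.02235128,  1.55632148, -0.01151207,
        1.10929795, -0.08306205]), 'joint_vel': array([ 2.93578369e-04, -1.05855998e-03,  6.66689798e-04, -2.45711428e-03,
       -7.74014273e-04, -1.17661250e-03, -3.15615741e-05]), 'joint_torque': array([ 5.01407674e-03, -5.97755671e+01,  1.61387399e+00, -2.81954026e+01,
        1.28761251e-02,  5.02936804e-03, -3.20886409e-05]), 'eef_pos': array([0.27798231, 0.61453128, 0.23040812]), 'tool_rot': array([-1.18267066e-04,  2.10778500e-01,  9.77533496e-01, -8.20488496e-04]), 'contact_force': array([-0.02533861,  0.17851431,  0.72604219]), 'torque': array([-0.01080442, -0.02907149, -0.00931819]), 'grasp_force': 0.0, 'gripper_width': 1.000274424043939} 0.0187
```

View pics/top0.png

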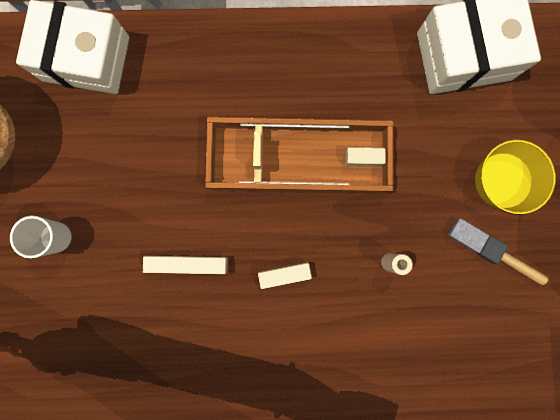

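View pics/scene0.png

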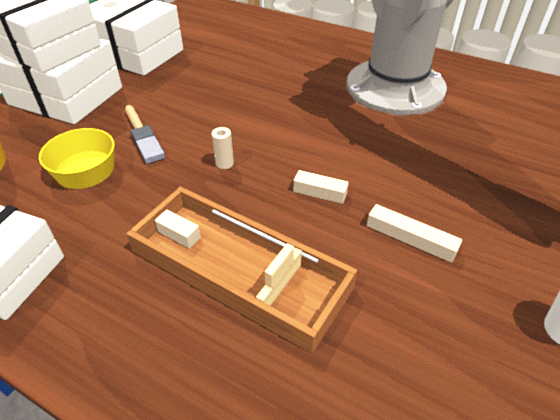

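The top view shows the tote's outer rim at about (208,118)–(393,190) and the divider near column 258. The long post spans (143..228, 265) and the short post is near (365,156).

```bash
python3 - <<'E'
from h import *
c=imaging.read_camera("top"); im=c["frame"]; g=cv2.cvtColor(im,cv2.COLOR_RGB2HSV)
print("px",im[265,185],im[272,185],im[156,365],im[145,258],im[122,300],im[150,320],im[178,258],im[160,262])
m=((g[:,:,2]>195)&(g[:,:,1]<110)).astype(np.uint8)*255
def rect(mask,box):
    x0,y0,x1,y1=box; k=np.zeros_like(mask); k[y0:y1,x0:x1]=mask[y0:y1,x0:x1]
    ct=max(cv2.findContours(k,cv2.RETR_EXTERNAL,cv2.CHAIN_APPROX_NONE)[0],key=cv2.contourArea)
    return cv2.minAreaRect(ct)
def show(n,r,z):
    b=cv2.boxPoints(r); w=np.array([plane(c,p,z) for p in b]); e=[w[1]-w[0],w[2]-w[1]]
    e.sort(key=np.linalg.norm); l=e[1]; a=np.degrees(np.arctan2(-l[0],l[1])); a=(a+90)%180-90
    print(n,"px",np.round(r[0]),"ctr",w.mean(0).round(4),"len",np.linalg.norm(l).round(4),np.linalg.norm(e[0]).round(4),"yaw",a.round(2))
show("long",rect(m,(120,240,240,290)),.03)
show("mid",rect(m,(245,250,330,300)),.03)
show("short",rect(m,(335,135,390,175)),.038)
show("tab",rect(m,(246,118,270,188)),.077)
t=((g[:,:,0]<16)&(g[:,:,1]>120)&(g[:,:,2]>125)).astype(np.uint8)*255
t=cv2.morphologyEx(t,cv2.MORPH_CLOSE,np.ones((9,9)))
show("tote",rect(t,(190,105,410,205)),.045)
v=np.vstack([im,cv2.cvtColor(m|t//2,cv2.COLOR_GRAY2RGB)])[:, :, ::-1]
crop=lambda a:cv2.resize(a[100:300,120:420],None,fx=2.6,fy=1.5*1.0,interpolation=cv2.INTER_NEAREST)
z=np.vstack([crop(im[:,:,::-1]),crop(cv2.cvtColor(m|t//2,cv2.COLOR_GRAY2BGR))]); cv2.imwrite("pics/m.png",z)
E
```

```text
px [250 241 208] [254 244 207] [248 235 197] [254 244 180] [195 120  61] [161  95  43] [250 231 158] [123  81  42]
long px [184. 265.] ctr [0.446  0.1891 0.03  ] len 0.1483 0.0289 yaw -1.74
mid px [284. 276.] ctr [0.421  0.0079 0.03  ] len 0.0939 0.0291 yaw 9.48
short px [366. 155.] ctr [ 0.6375 -0.1479  0.038 ] len 0.0684 0.0298 yaw -1.46
tab px [258. 144.] ctr [0.6526 0.0481 0.077 ] len 0.072 0.0399 yaw 88.46
tote px [299. 153.] ctr [ 0.6424 -0.026   0.045 ] len 0.3422 0.1299 yaw -2.5
```

View pics/m.png

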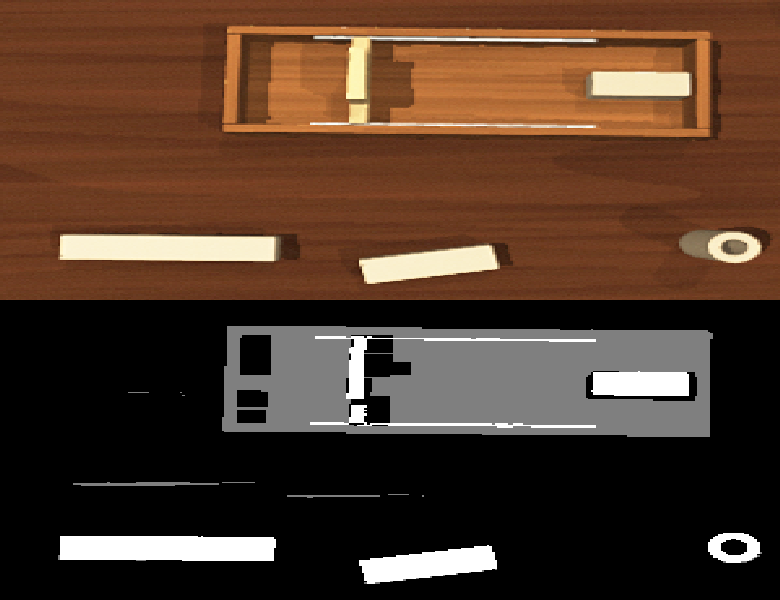

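Everything needed is measured. First move goes to above the +y side of the tab, with the fingers shut.

carry_out(
  targets=[255,23,-33,-5,-4.3,255,23,-33,-5,-4.3,255,23,-33,-5,-4.3,255,23,-33,-5,-4.3,255,23,-33,-5,-4.3,255,23,-33,-5,-4.3,255,23,-33,-5,-4.3,255,23,-33,-5,-4.3,255,23,-33,-5,-4.3,255,23,-33,-5,-4.3,255,23,-33,-5,-4.3,255,23,-33,-5,-4.3,255,23,-33,-5,-4.3,255,23,-33,-5,-4.3,255,23,-33,-5,-4,255,23,-33,-5,-4,255,0,0,0,0,255,0,0,0,0],
  newtons=40,
)

```text
t: 1.95
eef_pos: [0.6462, 0.0857, 0.1507]
tool_rot: [-0.0, 0.723, 0.691, -0.001]
contact_force: [-0.5, 0.2, 0.3]
gripper_width: -0.003
grasp_force: 0.0
```

carry_out(
  targets=[255,0,0,-25,0,255,0,0,-25,0,255,0,0,-25,0,255,0,0,-20,0,255,0,0,0,0,255,-0.4,-10,0,0,255,-0.4,-10,0,0,255,-0.4,-10,0,0,255,-0.4,-10,0,0],
)

```text
t: 2.85
eef_pos: [0.6453, 0.0465, 0.0576]
tool_rot: [0.0, 0.723, 0.691, 0.001]
contact_force: [0.2, 3.0, 1.5]
gripper_width: -0.0
grasp_force: 1.2
```

carry_out(
  targets=[255,-0.4,-10,0,0,255,-0.4,-10,0,0,255,-0.4,-10,0,0,255,-0.4,-10,0,0,255,-0.4,-10,0,0,255,-0.4,-10,0,0,255,-0.4,-10,0,0,255,-0.4,-10,0,0,255,-0.4,-7,0,0,255,-0.4,-5,0,0,255,0,0,0,0,255,0,0,0,0],
)

```text
t: 4.05
eef_pos: [0.64, -0.0455, 0.056]
tool_rot: [-0.0, 0.723, 0.691, -0.001]
contact_force: [0.6, 0.5, 0.3]
gripper_width: -0.005
grasp_force: 0.0
```

carry_out(
  targets=[255,0.4,10,0,0,255,0,0,38,0,255,0,0,38,0,255,0,0,38,0,0,-24,28,0,0.8,0,-24,28,0,0,0,-24,28,0,0,0,-24,28,0,0,0,-24,28,0,0,0,-24,28,0,0,0,-24,28,0,0,0,-26,28,0,0,0,0,0,0,0,0,0,0,0,0],
)

```text
t: 5.45
eef_pos: [0.4461, 0.1903, 0.1703]
tool_rot: [-0.0, 0.717, 0.698, -0.0]
contact_force: [0.4, -0.5, -0.4]
gripper_width: 1.002
grasp_force: 0.0
```

```bash
python3 - <<'E'
from h import *
from scipy.spatial.transform import Rotation as R
o=bot.get_obs(); w=imaging.read_camera("wrist"); c=imaging.read_camera("top")
q=o["tool_rot"]; T=np.eye(4); T[:3,:3]=R.from_quat([q[1],q[2],q[3],q[0]]).as_matrix(); T[:3,3]=o["eef_pos"]
P=T@w["tool_from_camera"]
g=cv2.cvtColor(w["frame"],cv2.COLOR_RGB2HSV); m=((g[:,:,2]>195)&(g[:,:,1]<110)).astype(np.uint8)*255
for k in cv2.findContours(m,cv2.RETR_EXTERNAL,cv2.CHAIN_APPROX_NONE)[0]:
    if cv2.contourArea(k)>800:
        b=cv2.boxPoints(cv2.minAreaRect(k)); X=np.array([plane(w,p,.03,P) for p in b]); print(b.round(),X.round(4).tolist(),X.mean(0).round(4))
print(o["eef_pos"])
v=np.hstack([cv2.resize(i[:,:,::-1],(400,300)) for i in(w["frame"],c["frame"])])
cv2.imwrite("pics/w1.png",np.vstack([v,cv2.resize(c["frame"][100:210,190:410,::-1],(600,300)) if 0 else np.hstack([cv2.resize(c["frame"][100:210,190:410,::-1],(600,300)),np.zeros((300,200,3),np.uint8)])]))
E
```

```text
[[237. 316.]
 [264. 309.]
 [281. 375.]
 [253. 382.]] [[0.3979, 0.0695, 0.03], [0.4259, 0.0768, 0.03], [0.44, -0.0057, 0.03], [0.41, -0.0142, 0.03]] [0.4185 0.0316 0.03  ]
[[266. 274.]
 [267. 113.]
 [302. 113.]
 [301. 274.]] [[0.4291, 0.1163, 0.03], [0.4365, 0.2656, 0.03], [0.4656, 0.2645, 0.03], [0.463, 0.1151, 0.03]] [0.4485 0.1904 0.03  ]
[0.44610924 0.19029629 0.17032035]
```

View pics/w1.png

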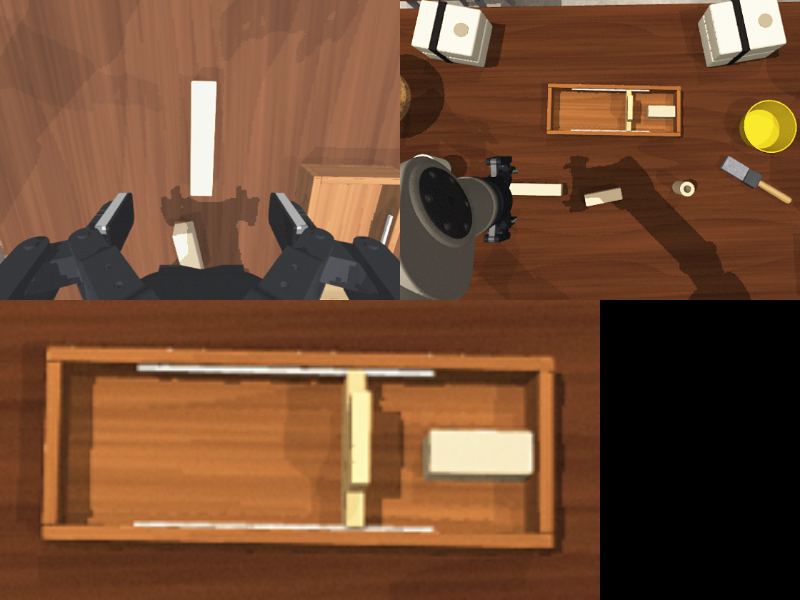

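carry_out(
  targets=[0,1,0,-30,0,0,0,0,-30,0,0,0,0,-30,0,0,0,0,-30,0,0,0,0,-20,0,0,0,0,-15,0,0,0,0,-10,0,0,0,0,0,0,255,0,0,0,0,255,0,0,0,0,255,0,0,0,0,255,0,0,0,0,255,0,0,0,0,255,0,0,0,0,255,0,0,0,0],
  newtons=50,
)

```text
t: 7.05
eef_pos: [0.4484, 0.1893, 0.0061]
tool_rot: [0.0, 0.718, 0.696, 0.001]
contact_force: [-1.3, -0.4, 5.7]
gripper_width: 0.341
grasp_force: 50.0
```

carry_out(
  targets=[255,0,0,15,0,255,0,0,30,0,255,0,0,30,0,255,0,0,30,0,255,0,0,19,0,255,20,-15,0,-0.8,255,20,-15,0,0,255,20,-15,0,0,255,20,-15,0,0,255,20,-16,0,0,255,20,-16,0,0,255,20,-16,0,0,255,20,-16,0,0,255,20,-16,0,0,255,17,-13,0,0,255,0,0,0,0,255,0,0,0,0,255,0,0,0,0],
)

```text
t: 8.85
eef_pos: [0.6439, 0.0371, 0.1289]
tool_rot: [-0.001, 0.722, 0.692, -0.0]
contact_force: [-1.2, 0.4, -2.4]
gripper_width: 0.338
grasp_force: 50.1
```

```bash
python3 - <<'E'
from h import *
o=bot.get_obs(); print(o["eef_pos"],o["contact_force"],o["torque"],o["gripper_width"])
w=imaging.read_camera("wrist"); c=imaging.read_camera("scene")
cv2.imwrite("pics/w2.png",np.hstack([cv2.resize(w["frame"][:,:,::-1],(320,240)).repeat(1,0),cv2.resize(c["frame"][150:390,80:400,::-1],(320,240))]))
E
```

```text
[0.64388534 0.03710221 0.12887304] [-1.21337214  0.4028741  -2.36400036] [-0.02832875  0.01759518 -0.04141593] 0.33830978755185925
```

View pics/w2.png

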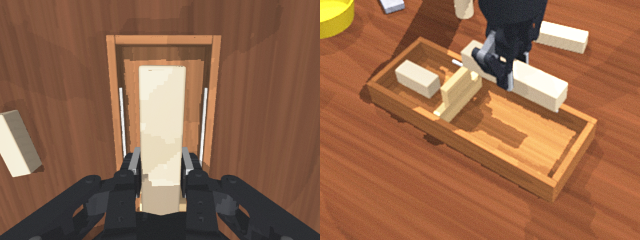

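The post is held level and centred over the enlarged compartment, with the tote's walls evenly on both sides in the wrist view (columns 115–215). Next is lowering it.

carry_out(
  targets=[255,0,0,-20,0,255,0,0,-20,0,255,0,0,-20,0,255,0,0,-20,0,255,0,0,-15,0,255,0,0,-10,0,255,0,0,-3,0,255,0,0,-3,0,255,0,0,0,0,255,0,0,0,0],
)

```text
t: 9.95
eef_pos: [0.6455, 0.036, 0.019]
tool_rot: [0.0, 0.723, 0.691, 0.001]
contact_force: [-0.8, -0.2, -3.5]
gripper_width: 0.342
grasp_force: 50.1
```

carry_out(
  targets=[255,0,0,-1,0,255,0,0,-1,0,255,0,0,-1,0,255,0,0,-1,0,255,0,0,-0.5,0,255,0,0,0,0,255,0,0,0,0],
)

```text
t: 10.65
eef_pos: [0.645, 0.036, 0.0142]
tool_rot: [-0.0, 0.723, 0.691, 0.0]
contact_force: [-3.0, -0.8, 4.1]
gripper_width: 0.344
grasp_force: 50.8
```

The force changed from -3.5 N to +4.1 N, so the post is on the floor. I'll open part-way to clear the walls, then retreat.

carry_out(
  targets=[150,0,0,0,0,135,0,0,0,0,115,0,0,0,0,115,0,0,0,0,115,0,0,0,0,115,0,0,10,0,115,0,0,20,0,115,0,0,30,0,115,0,0,40,0,115,0,0,40,0,115,-30,30,10,0,115,-30,40,0,0,115,-30,40,0,0,115,-30,40,0,0,115,-20,40,0,0,115,0,0,0,0,115,0,0,0,0],
)

```text
t: 12.35
eef_pos: [0.5046, 0.2272, 0.1645]
tool_rot: [-0.0, 0.722, 0.692, 0.0]
contact_force: [0.7, -0.9, -0.4]
gripper_width: 0.55
grasp_force: 0.0
```

```bash
python3 - <<'E'
from h import *
c=imaging.read_camera("top"); s=imaging.read_camera("scene")
cv2.imwrite("pics/e.png",np.hstack([cv2.resize(c["frame"][100:210,190:410,::-1],(440,220)),cv2.resize(s["frame"][170:350,110:370,::-1],(318,220))]))
E
```

```text
(no output)
```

View pics/e.png

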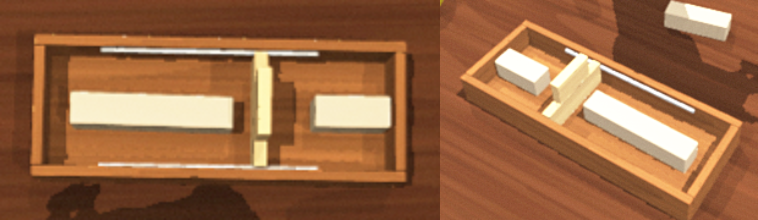

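The long post lies flat in the enlarged compartment (crop columns 70–233). The divider is at column 262, and the short post is flat on the far side at columns 315–390.

```bash
python3 -c "
from station import bot; print(bot.hand_in())"
```

```text
the job is handed in; nothing more can be done
None
```

I slid the divider about 110 mm towards the short post and set the long post down flat in the enlarged compartment; the short post still lies flat on its own side, and I handed the job in at about 12.5 s (no verdict was shown).

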